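# Rank the paint bottles in the studio rack

## Robot

A 6-joint arm with a two-finger parallel gripper is mounted at the origin on the work surface. World frame = base frame: x ahead of the robot, y to its left, z up, the work surface at z = 0. Lengths are in m, angles in rad, forces in N, time in s.
With the tool pointing down it reaches from about 0.4 to 0.925 m from the base axis. Payload 12.5 kg.
Tool frame: the origin (TCP) lies at the very end of the fingers, on their centre line; the grasp point (between the pads) lies 19 mm behind it (r.grip_depth is the distance from the TCP to the grasp point, in m); z points along the fingers, y is the line along which they close (so a half turn about z gives the same grasp; the last joint's range is limited). The gripper opens to 95 mm and grips with 3 to 60 N. Pads are 20 mm wide; open, the fingers measure 119 mm over their backs; the gripper's body (75 mm by 180 mm) begins 59 mm behind the grasp point.
Start: joints at [1.111, 0.491, 1.559, -0, 1.092, -0.106], TCP at [0.217, 0.586, 0.215] pointing down, gripper open.
Joint ranges: [-3.1, 3.1], [-0.84, 2.19], [0.05, 2.79], [-1.13, 4.28], [0.06, 2.93], [-2.69, 2.69]. Speed limits (rad/s): [2.22, 2.22, 2.79, 3.14, 3.14, 3.14].

## Interface

Orientations are given as a rotation vector (axis times angle).
In Python, from cell import r gives the robot as it stands.
- The arm moves only by the tool send_rows, never from a script. Its argument "targets" is a list that holds one entry, the list of rows, each a list of 4 numbers: the shift along the tool's x, y, z in m, then the turn about the tool's z in degrees. A call has 1 to 12 rows; each row shifts and turns the commanded pose from where the row before left it, along the tool's axes as they then stand; what a row does not reach is not made up. A row lasts 1/8 s, in which the tool goes at most 62.5 mm and 10.7 degrees, less where a joint would pass 70% of its speed; a pose out of reach is approached as far as the arm can. A call with a gripper value outside its range is refused whole. "hand" is the closure, from 0 (fully open) to 1 (shut), set as the call begins (left out, the last holds). The fingers move at their own pace and stop on an object; "grip_force" is the grip in N (left out, the last holds). Time passes only in rows, so rows that do not move let the fingers close. It gives the time, the measured TCP pose, the force, the opening and the grip force at its end, in the units of the state.
- r.state(): the state, without advancing time (a new reading comes with each control period).
- r.read_camera(name): name is "scene" or "top"; returns (picture, depth): 400x640x3 uint8, red, green, blue; 400x640 float32, m along the optical axis (not along the pixel's ray), 0 where there is no reading.
- r.camera_params(name): a dict with "mtx" (3x3 intrinsics, pixels), "distortion" ([k1, k2, p1, p2, k3] as OpenCV has them; the pictures are not rectified), "view" (4x4, takes a point from world to camera coordinates). Camera axes: x right, y up, looking along -z (the intrinsics and any distortion apply to the point x, -y, -z); pixel columns grow to the right and rows downward; lengths in m; the calibration is good to about 2 mm. A picture is of the moment at which its call begins. camera_params takes no time and is no camera call.
- r.sign_off(): hands the job in; it is judged then, once.
The state is a dict: "clock": time; "qpos": joint angles; "qd": joint speeds; "joint_efforts": joint torques, N m; "tool_pos": TCP position; "ee_rot": TCP orientation; "contact_force": force on the tool from outside, world axes, zero at the start; "ft_torque": the same for the moment, N m; "gripper_width": finger opening in m; "grasp_force": force on a finger pad.
Only numpy, scipy, OpenCV 4.12 (cv2) and the standard library are available. Lean on these libraries where they do the work, as an engineer would, in place of code of your own. Each camera call takes 0.05 s, during which the arm holds its last target. There are 200 camera calls.

## Task

Put the four loose blue paint bottles away in the wooden bottle rack, upright and one centred on each cork pad, in order of size: the largest next to the high end board, then smaller and smaller down to the smallest beside the low end. Leave the rinsing glass where it stands.

Things in the scene. Friction and masses are not known exactly. Their poses are not given: they have to be found in the camera images.
- bottle_xl: the largest of four loose, closed, round paint bottles of one make (blue plastic, paper label, black spout cap); 56 mm in diameter, 122 mm tall with its cap; the straight side runs from the bottom up to 85 mm, above it the shoulder narrows to the cap (about 28 mm wide). Stands upright on the table at the start. Origin: centre of the underside; z up.
- bottle_l: the second largest of four loose, closed, round paint bottles of one make (blue plastic, paper label, black spout cap); 48 mm in diameter, 102 mm tall with its cap; the straight side runs from the bottom up to 71 mm, above it the shoulder narrows to the cap (about 24 mm wide). Stands upright on the table at the start. Origin: centre of the underside; z up.
- bottle_m: the second smallest of four loose, closed, round paint bottles of one make (blue plastic, paper label, black spout cap); 41 mm in diameter, 82 mm tall with its cap; the straight side runs from the bottom up to 57 mm, above it the shoulder narrows to the cap (about 20 mm wide). Stands upright on the table at the start. Origin: centre of the underside; z up.
- bottle_s: the smallest of four loose, closed, round paint bottles of one make (blue plastic, paper label, black spout cap); 34 mm in diameter, 62 mm tall with its cap; the straight side runs from the bottom up to 43 mm, above it the shoulder narrows to the cap (about 17 mm wide). Stands upright on the table at the start. Origin: centre of the underside; z up.
- pad_a: round cork pad, 66 mm across, let in level with the top of the wooden bottle rack, 20 mm above the table; the four pads a, b, c, d lie in this order in a straight row, 80 mm apart. Origin: centre of the pad, at the surface on which a bottle stands; y runs along the row from a towards d, x across the rack to its far side, z up. The rack is a fixed plank 90 mm wide and 386 mm long with a lip along its far edge, 10 mm high, its inner face 37 mm from the row of pad centres.
- pad_b: round cork pad, 66 mm across, let in level with the top of the wooden bottle rack, 20 mm above the table; the four pads a, b, c, d lie in this order in a straight row, 80 mm apart. Origin: centre of the pad, at the surface on which a bottle stands; y runs along the row from a towards d, x across the rack to its far side, z up. See pad_a.
- pad_c: round cork pad, 66 mm across, let in level with the top of the wooden bottle rack, 20 mm above the table; the four pads a, b, c, d lie in this order in a straight row, 80 mm apart. Origin: centre of the pad, at the surface on which a bottle stands; y runs along the row from a towards d, x across the rack to its far side, z up. See pad_a.
- pad_d: round cork pad, 66 mm across, let in level with the top of the wooden bottle rack, 20 mm above the table; the four pads a, b, c, d lie in this order in a straight row, 80 mm apart. Origin: centre of the pad, at the surface on which a bottle stands; y runs along the row from a towards d, x across the rack to its far side, z up. See pad_a.
- end_high: the high end board of the bottle rack, wood with a rounded top and a dark finger hole: 90 mm wide, 14 mm thick, 100 mm tall; the other end of the rack has a board only 34 mm tall. It may stand at either end: its centre is 80 mm beyond the last pad, either a or d. Origin: centre of its underside, on the table; z up. Fixed.
- rinse_glass: empty clear drinking glass for rinsing brushes, 66 mm across at the rim, 85 mm tall, standing loose on the table. Origin: centre of the underside; z up.
There are look-alikes about, which are no part of the job. What is shaped like the bottle_m but orange is not meant.

How it is judged:
By the outcome, as a careful person would: the job done as asked, in the order asked, and still so for the second after the job is handed in, with the robot touching nothing.
It also fails if it takes over 106 s, if anything falls off the work surface, if the arm or the gripper's body presses on something with over 40 N, if the wrist force passes 120 N, or if a joint passes its speed limit or range.

## Working session

There is one attempt and no reset: what is moved stays moved. The work goes in short steps, Python scripts to look and compute and a tool call to move; the robot and the scene stay as the last step left them, time stands still between calls to the robot, and variables do not carry over. Pictures are saved under pics/ and viewed, at most 14 in all, crops included, and the job is handed in when it is done.

Besides the shell and the picture viewer there is one more tool, called after "Call:" as name(argument=value, ...), one argument or row to a line, values as JSON. send_rows: Moves the arm, as the interface text tells. Its arguments: {"type":"object","properties":{"targets":{"type":"array"},"hand":{"type":"number"},"grip_force":{"type":"number"}},"required":["targets"]}

```bash
mkdir -p pics; cat > h.py <<'E'
import numpy as np, cv2
from cell import r
def snap(n,tag):
    p,d=r.read_camera(n); cv2.imwrite(f'pics/{tag}.png',p[:,:,::-1]); np.save(f'pics/{tag}.npy',d); return p,d
def ray(n,u,v):
    c=r.camera_params(n); K=np.array(c['mtx']); D=np.array(c['distortion']); V=np.array(c['view'])
    q=cv2.undistortPoints(np.array([[[u,v]]],float),K,D)[0,0]
    R=V[:3,:3]; o=-R.T@V[:3,3]; return o,R.T@np.array([q[0],-q[1],-1.])
def at_z(n,u,v,z):
    o,d=ray(n,u,v); return o+d*(z-o[2])/d[2]
def at_d(n,u,v,dep):
    o,d=ray(n,u,v); return o+d*dep
E
python3 - <<'E'
from h import *
for n in('scene','top'):
    snap(n,n+'0'); print(n,ray(n,320,200))
s=r.state(); print(s['clock'],s['tool_pos'],s['ee_rot'],s['gripper_width'])
E
```

```text
scene (array([1.15234283, 0.85100933, 0.77360055]), array([-0.51027884, -0.65550803, -0.55687153]))
top (array([0.36131593, 0.00303529, 1.26707012]), array([ 8.55732259e-02, -1.60928259e-04, -9.96440513e-01]))
0.1 [0.21645531 0.58609258 0.21412117] [-5.52913353e-01 -3.09230189e+00  1.48137289e-03] 0.09508601589129337
```

View pics/top0.png

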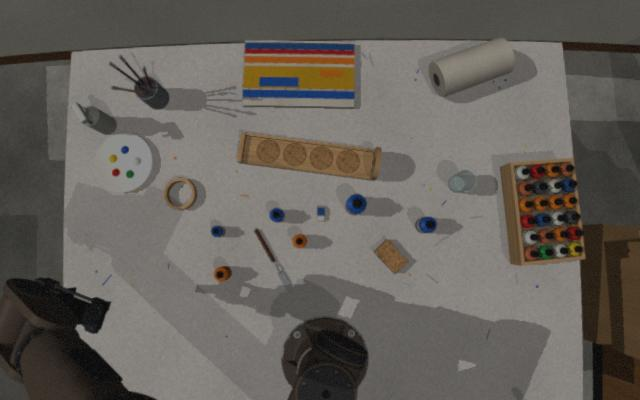

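View pics/scene0.png

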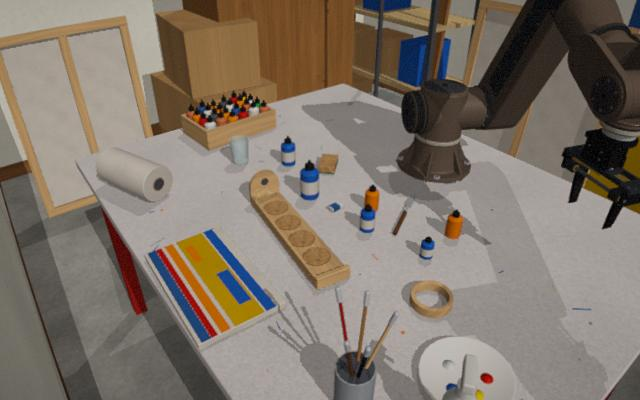

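Top view: the blue bottles are at (357,204), (427,225), (277,215) and (217,231). The high end board is on the right at (377,163). The look-alikes are the orange bottles at (300,241) and (223,273), the small blue/white object at (321,212), and the blue bottles in the crate around x 520–580. I'll check this in a close crop.

```bash
python3 - <<'E'
from h import *
p=cv2.imread('pics/top0.png')
c=cv2.resize(p[125:285,200:460],None,fx=3,fy=3,interpolation=cv2.INTER_CUBIC)
cv2.imwrite('pics/crop0.png',cv2.convertScaleAbs(c,alpha=1.5))
E
```

```text
(no output)
```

View pics/crop0.png

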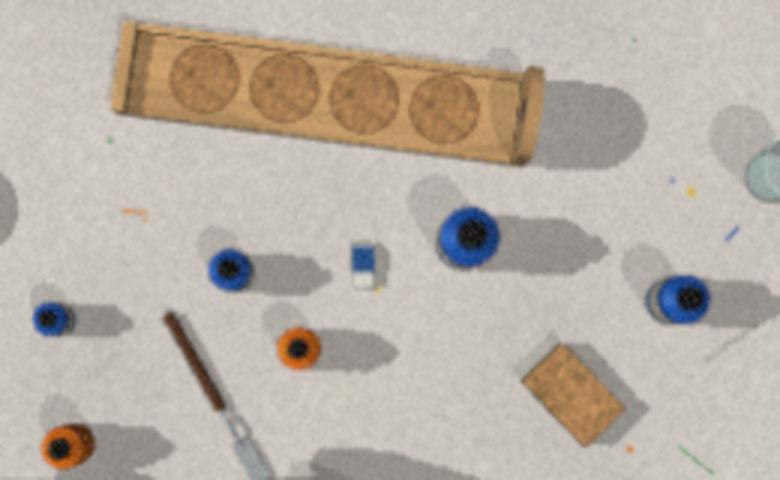

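The crop confirms the choice. The four blue bottles are at crop (470,237) XL, (685,299) L, (230,269) M and (51,319) S. The pads are at (205,79), (284,89), (364,99) and (444,109), and the high board is on the right. The blue/white thing at (363,265) is a small eraser-like block, and the orange bottles are excluded.

```bash
cat > m.py <<'E'
from h import *
def cloud(n,d):
    c=r.camera_params(n); K=np.array(c['mtx']); D=np.array(c['distortion']); V=np.array(c['view'])
    v,u=np.mgrid[0:400,0:640]; q=cv2.undistortPoints(np.stack([u,v],-1).reshape(-1,1,2).astype(float),K,D)[:,0]
    P=np.c_[q[:,0],-q[:,1],-np.ones(len(q))]*d.reshape(-1,1)
    return ((P-V[:3,3])@V[:3,:3]).reshape(400,640,3)
E
python3 - <<'E'
from m import *
H=dict(xl=.122,l=.102,m=.082,s=.062); R=dict(xl=.028,l=.024,m=.0205,s=.017)
T=dict(xl=(472,234),l=(690,298),m=(229,268),s=(51,319))
W=cloud('top',np.load('pics/top0.npy')); S=cloud('scene',np.load('pics/scene0.npy'))
for k,(x,y) in T.items():
    p=at_z('top',200+x/3-.33,125+y/3-.33,H[k]); out=[p.round(4)]
    for C in (W,S):
        D=np.hypot(C[...,0]-p[0],C[...,1]-p[1]); M=(D<R[k]*1.3)&(C[...,2]>H[k]*.72)&(C[...,2]<.13); q=C[M]
        t=q[q[:,2]>H[k]*.93]; out+= [len(q),t[:,:2].mean(0).round(4),((q.min(0)+q.max(0))/2).round(4),q[:,2].max().round(3)]
    print(k,*out)
P=np.array([at_z('top',200+x/3-.33,125+y/3-.33,.02) for x,y in((205,79),(284,89),(364,99),(444,109))]); print(P.round(4))
print('spacing',np.linalg.norm(np.diff(P,axis=0),axis=1),'dir',np.degrees(np.arctan2(*(P[3]-P[0])[[0,1]])))
# scene pads
Ps=np.array([at_z('scene',u,v,.02) for u,v in((316,256),(301,238),(287,221),(274,207))]); print(Ps.round(4))
for n,(u,v) in dict(eraser=(321,212),or1=(299.5,241),or2=(222,273),glass=(461,182),cork=(391,256)).items(): print(n,W[int(v),int(u)].round(3))
E
```

```text
xl [ 0.4501 -0.0971  0.122 ] 212 [ 0.4498 -0.0982] [ 0.4504 -0.0971  0.1055] 0.123 166 [ 0.4556 -0.0954] [ 0.4546 -0.0961  0.1059] 0.124
l [ 0.3879 -0.2986  0.102 ] 125 [ 0.3889 -0.3025] [ 0.3887 -0.3011  0.0876] 0.102 96 [ 0.3922 -0.2997] [ 0.3924 -0.2975  0.0902] 0.107
m [0.4267 0.1266 0.082 ] 101 [0.4254 0.1313] [0.4265 0.1305 0.0712] 0.083 113 [0.4296 0.1323] [0.4305 0.1325 0.0722] 0.085
s [0.3832 0.2988 0.062 ] 75 [0.3847 0.3061] [0.385  0.3046 0.0541] 0.063 72 [0.3887 0.3055] [0.3876 0.3065 0.0553] 0.066
[[ 0.6185  0.1543  0.02  ]
 [ 0.6065  0.076   0.02  ]
 [ 0.5946 -0.003   0.02  ]
 [ 0.5828 -0.082   0.02  ]]
spacing [0.07922777 0.07994926 0.07987869] dir -171.42827637363052
[[ 0.6217  0.1542  0.02  ]
 [ 0.6094  0.0739  0.02  ]
 [ 0.5963 -0.0095  0.02  ]
 [ 0.5878 -0.0875  0.02  ]]
eraser [0.434 0.001 0.01 ]
or1 [0.35  0.064 0.082]
or2 [0.266 0.281 0.079]
glass [ 0.514 -0.425  0.008]
cork [ 0.299 -0.201  0.023]
```

```bash
python3 - <<'E'
from m import *
from scipy import ndimage as nd
H=dict(xl=.122,l=.102,m=.082,s=.062)
T=dict(xl=(357,203),l=(430,224),m=(276,214),s=(217,231))
S=dict(xl=(309,166),l=(288,140),m=(368,208),s=(427,240))
for n,TT in(('top',T),('scene',S)):
    p=cv2.imread(f'pics/{n}0.png'); hsv=cv2.cvtColor(p,cv2.COLOR_BGR2HSV)
    dark=p.max(2)<45; C=cloud(n,np.load(f'pics/{n}0.npy'))
    for k,(x,y) in TT.items():
        m=np.zeros_like(dark); m[y-9:y+10,x-9:x+10]=1
        lab,_=nd.label(dark&m); ids=np.bincount(lab[lab>0]); i=ids.argmax(); v,u=np.nonzero(lab==i)
        q=C[v,u]; ok=q[:,2]>H[k]*.95
        print(n,k,'cap px',u.mean().round(2),v.mean().round(2),u.min(),u.max(),v.min(),v.max(),'->',at_z(n,u.mean(),v.mean(),H[k]-(.004 if n=='top' else .008)).round(4),'cloud',q[ok].mean(0).round(4))
p=cv2.imread('pics/top0.png'); q=np.hstack([cv2.resize(p[y-16:y+16,x-16:x+16],None,fx=6,fy=6,interpolation=cv2.INTER_NEAREST) for x,y in T.values()])
r_=cv2.resize(p[125:190,230:390],None,fx=4.8,fy=4.8,interpolation=cv2.INTER_NEAREST)
cv2.imwrite('pics/z.png',cv2.convertScaleAbs(np.vstack([q,r_]),alpha=1.5))
# high board top
C=cloud('top',np.load('pics/top0.npy')); b=C[130:190,225:395].reshape(-1,3)
t=b[(b[:,2]>.07)]; print('high',t[:,:2].mean(0).round(4),len(t))
t=b[(b[:,2]>.029)&(b[:,2]<.04)&(b[:,1]>.2)]; print('low',t.mean(0).round(4),len(t))
E
```

```text
top xl cap px 357.12 202.75 353 361 199 207 -> [ 0.4502 -0.0978  0.118 ] cloud [ 0.4501 -0.0981  0.1205]
top l cap px 429.75 224.0 426 433 221 227 -> [ 0.388  -0.2999  0.098 ] cloud [ 0.3894 -0.3026  0.0997]
top m cap px 275.59 214.28 273 278 212 217 -> [0.4262 0.1282 0.078 ] cloud [0.4252 0.1301 0.081 ]
top s cap px 215.57 230.83 213 218 229 233 -> [0.3838 0.3029 0.058 ] cloud [0.3806 0.2542 0.2619]
scene xl cap px 308.87 166.0 305 313 161 169 -> [ 0.4661 -0.0831  0.114 ] cloud [ 0.4568 -0.0965  0.1192]
scene l cap px 287.26 140.22 285 290 137 142 -> [ 0.3998 -0.2908  0.094 ] cloud [ 0.3939 -0.3007  0.1   ]
scene m cap px 367.59 207.86 365 370 205 210 -> [0.4344 0.1335 0.074 ] cloud [0.4312 0.133  0.08  ]
scene s cap px 427.88 239.72 425 430 237 242 -> [0.3892 0.3067 0.054 ] cloud [0.7696 0.5775 0.4167]
high [ 0.5193 -0.1223] 218
low [0.6328 0.2316 0.0334] 149
```

View pics/z.png

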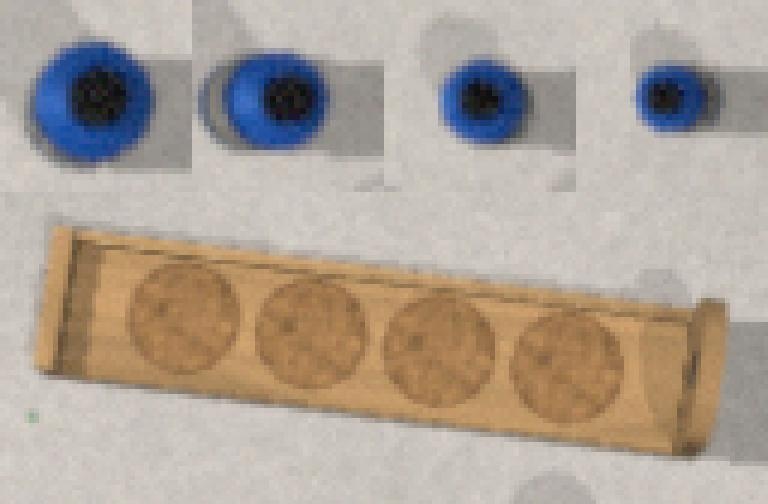

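Pads match the earlier readings, which puts them at world (.6185,.154), (.6065,.076), (.595,-.003) and (.583,-.082). Bottle caps are off-centre only by parallax. The plan is to fill the rack S, M, L, XL, so the hand never has to pass a taller neighbour, with the fingers closing across the rack. First I'll turn the tool.

Call:
send_rows(
  targets=[
    [[0, 0, 0, 9.8], [0, 0, 0, 9.8], [0, 0, 0, 9.8], [0, 0, 0, 9.8], [0, 0, 0, 9.8], [0, 0, 0, 9.8], [0, 0, 0, 9.8], [0, 0, 0, 9.8]],
  ],
)

```text
clock: 1.1
tool_pos: [0.2164, 0.5862, 0.2143]
ee_rot: [2.389, 2.04, -0.001]
contact_force: [-0.7, 0.3, -0.5]
gripper_width: 0.0952
grasp_force: 0.0
```

```bash
cat > d.py <<'E'
import sys
from h import *
from scipy.spatial.transform import Rotation as Ro
B=dict(xl=(.450,-.098),l=(.3885,-.301),m=(.4258,.129),s=(.384,.3035))
c,u=np.array([.6006,.0363]),np.array([.1494,.9888])
P={k:tuple(c+u*o) for k,o in dict(s=.12,m=.04,l=-.04,xl=-.12).items()}
def go(xy,z):
    s=r.state(); R=Ro.from_rotvec(s['ee_rot']); g=np.array([*xy,z])-s['tool_pos']
    y=R.as_matrix()[:,1]
    print('at',np.round(s['tool_pos'],4),'yaw y',np.degrees(np.arctan2(y[1],y[0])).round(2),'delta tool mm',(R.inv().apply(g)*1000).round(1),'t',s['clock'],'q6',np.round(s['qpos'][5],2))
if __name__=='__main__':
    go((B if sys.argv[1]=='b' else P)[sys.argv[2]],float(sys.argv[3]))
E
python3 d.py b s .12
```

```text
at [0.2164 0.5862 0.2143] yaw y -8.99 delta tool mm [-252.9  209.7   94.4] t 1.1 q6 1.27
```

Call:
send_rows(
  targets=[
    [[-0.0316, 0.0262, 0.0118, 0], [-0.0316, 0.0262, 0.0118, 0], [-0.0316, 0.0262, 0.0118, 0], [-0.0316, 0.0262, 0.0118, 0], [-0.0316, 0.0262, 0.0118, -0.4], [-0.0316, 0.0262, 0.0118, 0], [-0.0316, 0.0262, 0.0118, 0], [-0.0316, 0.0262, 0.0118, 0], [0, 0, 0, 0], [0, 0, 0, 0]],
  ],
)

```text
clock: 2.35
tool_pos: [0.3863, 0.3055, 0.1203]
ee_rot: [-2.376, -2.055, -0.0]
contact_force: [0.7, 0.5, -0.1]
gripper_width: 0.0951
grasp_force: 0.0
```

```bash
python3 d.py b s .015
```

```text
at [0.3863 0.3055 0.1203] yaw y -8.3 delta tool mm [ -2.3  -2.  105.3] t 2.35 q6 0.68
```

Call:
send_rows(
  targets=[
    [[-0.0023, -0.002, 0.005, 0.3], [0, 0, 0.02, 0], [0, 0, 0.02, 0], [0, 0, 0.02, 0], [0, 0, 0.02, 0], [0, 0, 0.015, 0], [0, 0, 0.005, 0], [0, 0, 0, 0]],
  ],
)

```text
clock: 3.35
tool_pos: [0.3839, 0.3034, 0.0152]
ee_rot: [-2.381, -2.05, 0.0]
contact_force: [-0.2, -0.6, -0.2]
gripper_width: 0.0952
grasp_force: 0.0
```

Call:
send_rows(
  targets=[
    [[0, 0, 0, 0], [0, 0, 0, 0], [0, 0, 0, 0], [0, 0, 0, 0], [0, 0, 0, 0], [0, 0, 0, 0], [0, 0, 0, 0], [0, 0, 0, 0]],
  ],
  hand=1,
  grip_force=15,
)

```text
clock: 4.35
tool_pos: [0.384, 0.3033, 0.0152]
ee_rot: [-2.381, -2.049, -0.0]
contact_force: [-0.1, -0.0, -0.0]
gripper_width: 0.0337
grasp_force: 15.0
```

```bash
python3 d.py b s .145;python3 - <<'E'
from h import *
p,_=snap('scene','s1'); cv2.imwrite('pics/s1c.png',cv2.convertScaleAbs(cv2.resize(p[130:320,300:540,::-1],None,fx=3,fy=3),alpha=1.4))
E
```

```text
at [0.384  0.3033 0.0152] yaw y -8.57 delta tool mm [ 2.000e-01 -1.000e-01 -1.298e+02] t 4.35 q6 0.68
```

View pics/s1c.png

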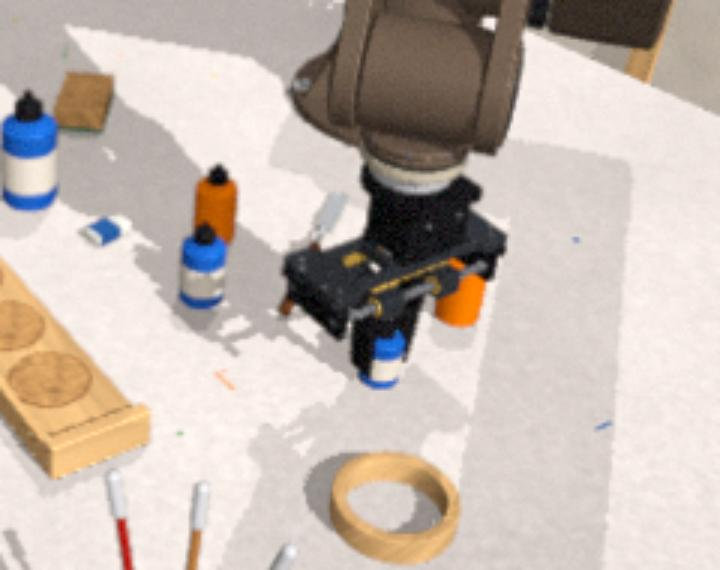

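S is held: the opening is 33.7 mm, and the crop shows the bottle between the fingers at about (385,360). Lifting it and carrying it to the pad at the low end.

Call:
send_rows(
  targets=[
    [[0, 0, -0.01, 0], [0, 0, -0.02, 0], [0, 0, -0.03, 0], [0, 0, -0.03, 0], [0, 0, -0.03, 0], [0, 0, 0, 0]],
  ],
)

```text
clock: 5.15
tool_pos: [0.3847, 0.3037, 0.1374]
ee_rot: [2.381, 2.049, 0.007]
contact_force: [0.5, -0.2, 0.0]
gripper_width: 0.0334
grasp_force: 15.0
```

```bash
python3 d.py p s .036;python3 - <<'E'
from m import *
p,d=snap('scene','s2'); C=cloud('scene',d); hsv=cv2.cvtColor(p,cv2.COLOR_RGB2HSV)
t=r.state()['tool_pos']
b=(abs(hsv[...,0].astype(int)-110)<14)&(hsv[...,1]>150)&(np.hypot(C[...,0]-t[0],C[...,1]-t[1])<.05)&(C[...,2]>.1)
q=C[b]; print(len(q),q.min(0).round(4),q.max(0).round(4),q.mean(0).round(4),t)
E
```

```text
at [0.3847 0.3037 0.1374] yaw y -8.57 delta tool mm [-112.5  253.1  102. ] t 5.15 q6 0.68
149 [0.3443 0.2833 0.1238] [0.4236 0.3391 0.3241] [0.3931 0.3133 0.1819] [0.38416388 0.30336204 0.13612088]
```

Call:
send_rows(
  targets=[
    [[-0.0141, 0.0316, 0, 0], [-0.0141, 0.0316, 0, 0], [-0.0141, 0.0316, 0, 0], [-0.0141, 0.0316, 0, 0], [-0.0141, 0.0316, 0, 0], [-0.0141, 0.0316, 0, 0], [-0.0141, 0.0316, 0, 0], [-0.0141, 0.0316, 0, 0], [0, 0, 0, 0], [0, 0, 0.02, 0], [0, 0, 0.02, 0], [0, 0, 0, 0]],
  ],
)

```text
clock: 6.7
tool_pos: [0.6155, 0.1544, 0.0933]
ee_rot: [-2.379, -2.048, 0.005]
contact_force: [-0.6, 0.1, -0.4]
gripper_width: 0.0337
grasp_force: 15.0
```

```bash
python3 d.py p s .036;python3 - <<'E'
from m import *
p,d=snap('top','t3');p2,_=snap('scene','s3')
a=cv2.resize(p[120:200,225:345,::-1],None,fx=5,fy=5)[:400]
b=cv2.resize(p2[150:300,240:420,::-1],None,fx=2.66,fy=2.66)[:400]
b=b[:min(len(a),len(b))];a=a[:len(b)]
cv2.imwrite('pics/c3.png',cv2.resize(cv2.convertScaleAbs(np.hstack([a,b]),alpha=1.5),None,fx=.74,fy=.74))
E
```

```text
at [0.6155 0.1544 0.0933] yaw y -8.55 delta tool mm [ 1.1  3.2 57.2] t 6.7 q6 0.29
```

View pics/c3.png

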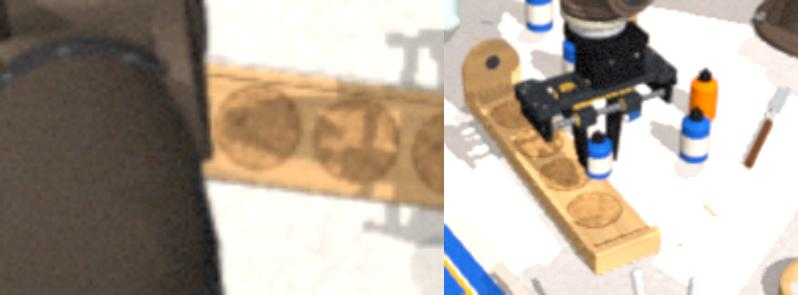

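The bottle hangs upright above the end pad; in the scene crop it is at (598,155) and the pad at (594,210). Lowering it.

Call:
send_rows(
  targets=[
    [[0.001, 0.003, 0.012, 0], [0, 0, 0.012, 0], [0, 0, 0.012, 0], [0, 0, 0.01, 0], [0, 0, 0.006, 0], [0, 0, 0.003, 0], [0, 0, 0.002, 0], [0, 0, 0, 0], [0, 0, 0, 0]],
  ],
)

```text
clock: 7.92
tool_pos: [0.6205, 0.1546, 0.0385]
ee_rot: [2.381, 2.049, 0.001]
contact_force: [0.7, 0.5, -0.0]
gripper_width: 0.0341
grasp_force: 15.0
```

```bash
python3 d.py p s .0355
```

```text
at [0.6205 0.1546 0.0385] yaw y -8.57 delta tool mm [ 0. -2.  3.] t 7.925 q6 0.29
```

Call:
send_rows(
  targets=[
    [[0, -0.002, 0.002, 0], [0, 0, 0.001, 0], [0, 0, 0, 0], [0, 0, 0, 0]],
  ],
)

```text
clock: 8.43
tool_pos: [0.6183, 0.1549, 0.0352]
ee_rot: [-2.381, -2.049, 0.0]
contact_force: [-0.7, 0.1, 0.2]
gripper_width: 0.0335
grasp_force: 15.0
```

Call:
send_rows(
  targets=[
    [[0, 0, 0, 0], [0, 0, 0, 0], [0, 0, 0, 0], [0, 0, 0, 0]],
  ],
  hand=0.48,
)

```text
clock: 8.93
tool_pos: [0.6184, 0.1549, 0.0352]
ee_rot: [-2.381, -2.049, -0.0]
contact_force: [-0.0, -0.4, -0.3]
gripper_width: 0.0496
grasp_force: 0.0
```

Call:
send_rows(
  targets=[
    [[0, 0, -0.01, 0], [0, 0, -0.02, 0], [0, 0, -0.03, 0], [0, 0, -0.03, 0], [0, 0, -0.01, 0], [0, 0, 0, 0]],
  ],
)

```text
clock: 9.68
tool_pos: [0.6184, 0.1549, 0.1356]
ee_rot: [2.381, 2.049, 0.001]
contact_force: [-0.2, 0.6, -0.1]
gripper_width: 0.0497
grasp_force: 0.0
```

```bash
python3 d.py b m .12
```

```text
at [0.6184 0.1549 0.1356] yaw y -8.57 delta tool mm [ -54.3 -186.6   15.4] t 9.675 q6 0.29
```

Call:
send_rows(
  targets=[
    [[-0.009, -0.0311, 0, 0], [-0.009, -0.0311, 0, 0], [-0.009, -0.0311, 0, 0], [-0.009, -0.0311, 0, 0], [-0.009, -0.0311, 0, 0], [-0.009, -0.0311, 0, 0], [0, 0, 0, 0], [0, 0, 0, 0]],
  ],
  hand=0,
)

```text
clock: 10.68
tool_pos: [0.4264, 0.1294, 0.1349]
ee_rot: [-2.381, -2.049, 0.0]
contact_force: [0.3, 0.2, -0.2]
gripper_width: 0.0954
grasp_force: 0.0
```

```bash
python3 d.py b m .027; python3 - <<'E'
from m import *
p,d=snap('top','t4');p2,_=snap('scene','s4')
a=cv2.resize(p[130:180,240:310,::-1],(560,400),interpolation=cv2.INTER_NEAREST)
b=cv2.resize(p2[230:290,290:350,::-1],(240,240))
a[:240,320:]=b
cv2.imwrite('pics/c4.png',cv2.convertScaleAbs(a,alpha=1.5))
E
```

```text
at [0.4264 0.1294 0.1349] yaw y -8.57 delta tool mm [ -0.5  -0.5 107.9] t 10.675 q6 0.3
```

View pics/c4.png

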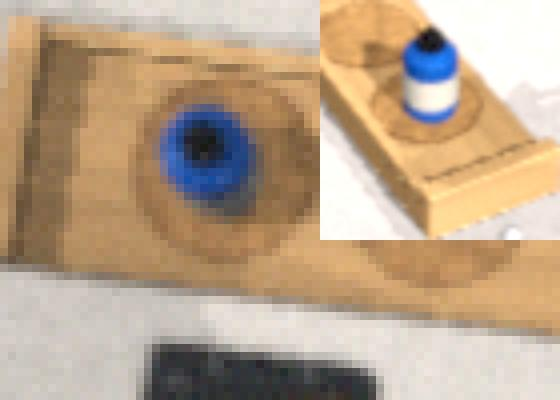

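S stands upright on the pad. In the crop, its cap is at (204,143), its body top at (208,152) and the pad centre at about (225,168). I'll compute the offset.

```bash
python3 - <<'E'
from d import *
f=lambda u,v:(240+u/8-.44,130+v/8-.44)
print(at_z('top',*f(204,143),.08),at_z('top',*f(208,152),.065),at_z('top',*f(225,168),.02),P['s'])
from m import *
C=cloud('top',np.load('pics/t4.npy'))[130:180,240:280].reshape(-1,3)
q=C[C[:,2]>.05]; print(len(q),q.mean(0),(q.min(0)+q.max(0))/2); q=C[C[:,2]>.074]; print(len(q),q.mean(0))
E
```

```text
[0.61659611 0.1553234  0.08      ] [0.61649795 0.15583895 0.065     ] [0.61983214 0.15527322 0.02      ] (np.float64(0.618528), np.float64(0.15495599999999998))
258 [0.55578566 0.1392054  0.18232014] [0.49731186 0.08898524 0.65865029]
156 [0.51740962 0.12788235 0.26010635]
```

S is centred within about 3 mm. Next is M.

Call:
send_rows(
  targets=[
    [[-0.0005, -0.0005, 0.018, 0], [0, 0, 0.025, 0], [0, 0, 0.025, 0], [0, 0, 0.025, 0], [0, 0, 0.01, 0], [0, 0, 0.005, 0], [0, 0, 0, 0]],
  ],
)

```text
clock: 11.65
tool_pos: [0.4255, 0.129, 0.0274]
ee_rot: [2.381, 2.049, 0.0]
contact_force: [-0.0, 0.3, 0.1]
gripper_width: 0.0949
grasp_force: 0.0
```

Call:
send_rows(
  targets=[
    [[0, 0, 0, 0], [0, 0, 0, 0], [0, 0, 0, 0], [0, 0, 0, 0], [0, 0, 0, 0], [0, 0, 0, 0], [0, 0, 0, 0], [0, 0, 0, 0]],
  ],
  hand=1,
  grip_force=15,
)

```text
clock: 12.65
tool_pos: [0.4254, 0.1289, 0.0273]
ee_rot: [2.381, 2.049, 0.001]
contact_force: [1.6, 0.3, 1.1]
gripper_width: 0.0406
grasp_force: 15.0
```

Call:
send_rows(
  targets=[
    [[0, 0, -0.01, 0], [0, 0, -0.02, 0], [0, 0, -0.03, 0], [0, 0, -0.03, 0], [0, 0, -0.03, 0], [0, 0, 0, 0]],
  ],
)

```text
clock: 13.4
tool_pos: [0.4257, 0.129, 0.1491]
ee_rot: [2.38, 2.048, 0.005]
contact_force: [-0.2, -0.0, -0.9]
gripper_width: 0.0408
grasp_force: 15.0
```

```bash
sed -i 's/\.6006,\.0363/.6013,.0363/' d.py; python3 d.py p m .0475
```

```text
at [0.4257 0.129  0.1491] yaw y -8.56 delta tool mm [-25.7 187.1 102.3] t 13.4 q6 0.29
```

Call:
send_rows(
  targets=[
    [[-0.0043, 0.0312, 0, 0], [-0.0043, 0.0312, 0, 0], [-0.0043, 0.0312, 0, 0], [-0.0043, 0.0312, 0, 0], [-0.0043, 0.0312, 0, 0], [-0.0043, 0.0312, 0, 0], [0, 0, 0, 0], [0, 0, 0.02, 0], [0, 0, 0.02, 0], [0, 0, 0.02, 0], [0, 0, 0, 0], [0, 0, 0, 0]],
  ],
)

```text
clock: 14.9
tool_pos: [0.6062, 0.0757, 0.0876]
ee_rot: [-2.381, -2.049, -0.0]
contact_force: [0.3, 0.3, -0.6]
gripper_width: 0.0409
grasp_force: 15.0
```

```bash
python3 d.py p m .0475
```

```text
at [0.6062 0.0757 0.0876] yaw y -8.56 delta tool mm [ 0.3  1.  40.1] t 14.9 q6 0.17
```

Call:
send_rows(
  targets=[
    [[0.0003, 0.001, 0.012, 0], [0, 0, 0.012, 0], [0, 0, 0.008, 0], [0, 0, 0.005, 0], [0, 0, 0.003, 0], [0, 0, 0, 0], [0, 0, 0, 0], [0, 0, 0, 0]],
  ],
)

```text
clock: 15.9
tool_pos: [0.6076, 0.0756, 0.0473]
ee_rot: [2.381, 2.049, 0.0]
contact_force: [0.8, 0.1, -1.3]
gripper_width: 0.0409
grasp_force: 15.0
```

Call:
send_rows(
  targets=[
    [[0, 0, 0, 0], [0, 0, 0, 0], [0, 0, 0, 0], [0, 0, 0, 0]],
  ],
  hand=0.42,
)

```text
clock: 16.4
tool_pos: [0.6076, 0.0756, 0.0473]
ee_rot: [2.381, 2.049, 0.0]
contact_force: [0.3, 0.4, 0.9]
gripper_width: 0.0549
grasp_force: 0.0
```

Call:
send_rows(
  targets=[
    [[0, 0, -0.01, 0], [0, 0, -0.02, 0], [0, 0, -0.03, 0], [0, 0, -0.03, 0], [0, 0, -0.02, 0], [0, 0, 0, 0]],
  ],
)

```text
clock: 17.15
tool_pos: [0.6081, 0.0756, 0.1591]
ee_rot: [2.38, 2.048, 0.004]
contact_force: [-0.9, -0.2, -0.3]
gripper_width: 0.0549
grasp_force: 0.0
```

```bash
python3 d.py b l .16
```

```text
at [0.6081 0.0756 0.1591] yaw y -8.57 delta tool mm [-405.2 -161.    -1.7] t 17.15 q6 0.17
```

Call:
send_rows(
  targets=[
    [[-0.0368, -0.0146, 0, 0], [-0.0368, -0.0146, 0, 0], [-0.0368, -0.0146, 0, 0], [-0.0368, -0.0146, 0, 0], [-0.0368, -0.0146, 0, 0], [-0.0368, -0.0146, 0, 0], [-0.0368, -0.0146, 0, 0], [-0.0368, -0.0146, 0, 0], [-0.0368, -0.0146, 0, 0], [-0.0368, -0.0146, 0, 0], [-0.0368, -0.0146, 0, 0], [0, 0, 0, 0]],
  ],
  hand=0,
)

```text
clock: 18.65
tool_pos: [0.3871, -0.3022, 0.1565]
ee_rot: [-2.384, -2.045, 0.0]
contact_force: [0.6, 0.3, -0.3]
gripper_width: 0.0953
grasp_force: 0.0
```

```bash
python3 - <<'E'
from m import *
p,d=snap('top','t5');p2,_=snap('scene','s5')
a=cv2.resize(p[130:180,240:340,::-1],(800,400),interpolation=cv2.INTER_NEAREST)
b=cv2.resize(p2[190:290,250:350,::-1],(250,250))
a[:250,550:]=b
cv2.imwrite('pics/c5.png',cv2.convertScaleAbs(a,alpha=1.5))
E
python3 d.py b l .04
```

```text
at [ 0.388  -0.3005  0.1566] yaw y -8.63 delta tool mm [ -0.6   0.6 116.6] t 18.75 q6 -0.64
```

View pics/c5.png

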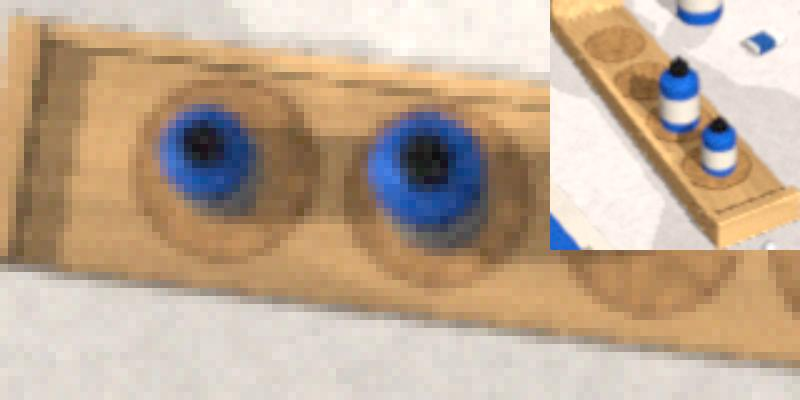

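Both bottles stand upright. M's cap is at crop (427,158) with its pad at (439,195); S's cap is at (204,143) with its pad at (228,170). Continuing with L and computing the offsets alongside.

Call:
send_rows(
  targets=[
    [[-0.0006, 0.0006, 0.016, 0], [0, 0, 0.025, 0], [0, 0, 0.025, 0], [0, 0, 0.025, 0], [0, 0, 0.02, 0], [0, 0, 0.005, 0], [0, 0, 0, 0]],
  ],
)

```text
clock: 19.62
tool_pos: [0.3892, -0.3009, 0.0413]
ee_rot: [-2.38, -2.05, -0.0]
contact_force: [0.3, -1.4, 0.1]
gripper_width: 0.0949
grasp_force: 0.0
```

Call:
send_rows(
  targets=[
    [[0, 0, 0, 0], [0, 0, 0, 0], [0, 0, 0, 0], [0, 0, 0, 0], [0, 0, 0, 0], [0, 0, 0, 0], [0, 0, 0, 0], [0, 0, 0, 0]],
  ],
  hand=1,
  grip_force=20,
)

```text
clock: 20.62
tool_pos: [0.3889, -0.3014, 0.0412]
ee_rot: [2.381, 2.049, 0.0]
contact_force: [-0.1, -0.0, 1.7]
gripper_width: 0.0476
grasp_force: 20.0
```

Call:
send_rows(
  targets=[
    [[0, 0, -0.01, 0], [0, 0, -0.02, 0], [0, 0, -0.03, 0], [0, 0, -0.03, 0], [0, 0, -0.03, 0], [0, 0, 0, 0]],
  ],
)

```text
clock: 21.38
tool_pos: [0.3893, -0.3018, 0.1632]
ee_rot: [2.378, 2.047, 0.001]
contact_force: [-0.9, -0.4, -2.5]
gripper_width: 0.0479
grasp_force: 20.0
```

```bash
python3 - <<'E'
from d import *
f=lambda u,v:(240+u/8-.44,130+v/8-.44)
for k,c,p,h in(('s',(204,143),(228,170),.08),('m',(427,158),(439,195),.1)): print(k,at_z('top',*f(*c),h).round(4),at_z('top',*f(*p),.02).round(4),np.round(P[k],4))
E
python3 d.py p l .0605
```

```text
s [0.6166 0.1553 0.08  ] [0.619  0.1542 0.02  ] [0.6192 0.155 ]
m [0.605 0.075 0.1  ] [0.6077 0.0757 0.02  ] [0.6073 0.0759]
at [ 0.3893 -0.3018  0.1632] yaw y -8.57 delta tool mm [326.1 158.9 102.4] t 21.375 q6 -0.64
```

Call:
send_rows(
  targets=[
    [[0.01, 0.005, -0.01, 0], [0.0316, 0.0154, 0, 0], [0.0316, 0.0154, 0, 0], [0.0316, 0.0154, 0, 0], [0.0316, 0.0154, 0, 0], [0.0316, 0.0154, 0, 0], [0.0316, 0.0154, 0, 0], [0.0316, 0.0154, 0, 0], [0.0316, 0.0154, 0, 0], [0.0316, 0.0154, 0, 0], [0.0316, 0.0154, 0, 0], [0, 0, 0, 0]],
  ],
)

```text
clock: 22.88
tool_pos: [0.595, -0.0003, 0.1701]
ee_rot: [-2.377, -2.051, 0.002]
contact_force: [0.4, 1.0, -2.0]
gripper_width: 0.0476
grasp_force: 20.0
```

Call:
send_rows(
  targets=[
    [[0, 0, 0.02, 0], [0, 0, 0.025, 0], [0, 0, 0.025, 0], [0, 0, 0, 0], [0, 0, 0, 0]],
  ],
)

```text
clock: 23.5
tool_pos: [0.5947, -0.0029, 0.1018]
ee_rot: [2.381, 2.049, 0.0]
contact_force: [-0.9, 0.3, -1.2]
gripper_width: 0.0479
grasp_force: 20.0
```

```bash
python3 d.py p l .0615
```

```text
at [ 0.5947 -0.0029  0.1018] yaw y -8.58 delta tool mm [-0.2  0.6 40.3] t 23.5 q6 0.03
```

Call:
send_rows(
  targets=[
    [[0, 0.0006, 0.012, 0], [0, 0, 0.012, 0], [0, 0, 0.008, 0], [0, 0, 0.005, 0], [0, 0, 0.003, 0], [0, 0, 0, 0], [0, 0, 0, 0], [0, 0, 0, 0]],
  ],
)

```text
clock: 24.5
tool_pos: [0.5953, -0.0028, 0.0613]
ee_rot: [2.381, 2.049, 0.0]
contact_force: [-0.6, 0.3, -2.8]
gripper_width: 0.0479
grasp_force: 20.0
```

Call:
send_rows(
  targets=[
    [[0, 0, 0, 0], [0, 0, 0, 0], [0, 0, 0, 0], [0, 0, 0, 0]],
  ],
  hand=0.33,
)

```text
clock: 25.0
tool_pos: [0.5953, -0.0028, 0.0613]
ee_rot: [2.381, 2.049, 0.0]
contact_force: [0.4, -0.8, 0.6]
gripper_width: 0.0634
grasp_force: 0.0
```

Call:
send_rows(
  targets=[
    [[0, 0, -0.01, 0], [0, 0, -0.02, 0], [0, 0, -0.03, 0], [0, 0, -0.03, 0], [0, 0, -0.02, 0], [0, 0, 0, 0]],
  ],
)

```text
clock: 25.75
tool_pos: [0.5959, -0.0029, 0.1731]
ee_rot: [2.379, 2.048, 0.004]
contact_force: [0.5, -0.0, -0.1]
gripper_width: 0.0636
grasp_force: 0.0
```

```bash
python3 d.py b xl .17
```

```text
at [ 0.5959 -0.0029  0.1731] yaw y -8.57 delta tool mm [-115.8 -130.1    2.6] t 25.75 q6 0.03
```

Call:
send_rows(
  targets=[
    [[-0.0193, -0.0217, 0, 0], [-0.0193, -0.0217, 0, 0], [-0.0193, -0.0217, 0, 0], [-0.0193, -0.0217, 0, 0], [-0.0193, -0.0217, 0, 0], [-0.0193, -0.0217, 0, 0], [0, 0, 0, 0], [0, 0, 0, 0]],
  ],
  hand=0,
)

```text
clock: 26.75
tool_pos: [0.4497, -0.0979, 0.171]
ee_rot: [-2.381, -2.049, -0.0]
contact_force: [-0.1, -0.4, -0.0]
gripper_width: 0.0951
grasp_force: 0.0
```

```bash
python3 d.py b xl .056
```

```text
at [ 0.4497 -0.0979  0.171 ] yaw y -8.59 delta tool mm [-1.00e-01  4.00e-01  1.15e+02] t 26.75 q6 -0.21
```

Call:
send_rows(
  targets=[
    [[0, 0.0004, 0.02, 0], [0, 0, 0.025, 0], [0, 0, 0.025, 0], [0, 0, 0.025, 0], [0, 0, 0.015, 0], [0, 0, 0.005, 0], [0, 0, 0, 0]],
  ],
)

```text
clock: 27.62
tool_pos: [0.45, -0.0977, 0.0561]
ee_rot: [-2.38, -2.05, 0.0]
contact_force: [-0.8, -0.3, 0.7]
gripper_width: 0.0952
grasp_force: 0.0
```

Call:
send_rows(
  targets=[
    [[0, 0, 0, 0], [0, 0, 0, 0], [0, 0, 0, 0], [0, 0, 0, 0], [0, 0, 0, 0], [0, 0, 0, 0], [0, 0, 0, 0], [0, 0, 0, 0]],
  ],
  hand=1,
  grip_force=25,
)

```text
clock: 28.62
tool_pos: [0.4502, -0.0982, 0.0564]
ee_rot: [2.38, 2.048, 0.001]
contact_force: [3.0, -1.8, 4.8]
gripper_width: 0.0557
grasp_force: 25.0
```

Call:
send_rows(
  targets=[
    [[0, 0, -0.01, 0], [0, 0, -0.02, 0], [0, 0, -0.03, 0], [0, 0, -0.03, 0], [0, 0, -0.03, 0], [0, 0, -0.02, 0], [0, 0, 0, 0]],
  ],
)

```text
clock: 29.5
tool_pos: [0.4494, -0.0979, 0.1972]
ee_rot: [2.38, 2.049, 0.001]
contact_force: [0.2, -0.1, -1.8]
gripper_width: 0.0556
grasp_force: 25.0
```

```bash
python3 d.py p xl .0765
```

```text
at [ 0.4494 -0.0979  0.1972] yaw y -8.57 delta tool mm [ 35.3 130.1 120.8] t 29.5 q6 -0.21
```

Call:
send_rows(
  targets=[
    [[0.0059, 0.0217, 0, 0], [0.0059, 0.0217, 0, 0], [0.0059, 0.0217, 0, 0], [0.0059, 0.0217, 0, 0], [0.0059, 0.0217, 0, 0], [0.0059, 0.0217, 0, 0], [0, 0, 0, 0], [0, 0, 0.02, 0], [0, 0, 0.03, 0], [0, 0, 0.03, 0], [0, 0, 0, 0], [0, 0, 0, 0]],
  ],
)

```text
clock: 31.0
tool_pos: [0.5835, -0.0825, 0.1169]
ee_rot: [2.381, 2.049, 0.0]
contact_force: [-0.0, 0.2, -1.2]
gripper_width: 0.0555
grasp_force: 25.0
```

```bash
python3 d.py p xl .0765
```

```text
at [ 0.5835 -0.0825  0.1169] yaw y -8.58 delta tool mm [ 0.1 -0.2 40.4] t 31.0 q6 -0.1
```

Call:
send_rows(
  targets=[
    [[0, 0, 0.012, 0], [0, 0, 0.012, 0], [0, 0, 0.008, 0], [0, 0, 0.005, 0], [0, 0, 0.003, 0], [0, 0, 0, 0], [0, 0, 0, 0], [0, 0, 0, 0]],
  ],
)

```text
clock: 32.0
tool_pos: [0.5837, -0.0824, 0.0763]
ee_rot: [2.381, 2.049, 0.0]
contact_force: [0.1, -0.2, -2.3]
gripper_width: 0.0556
grasp_force: 25.0
```

Call:
send_rows(
  targets=[
    [[0, 0, 0, 0], [0, 0, 0, 0], [0, 0, 0, 0], [0, 0, 0, 0]],
  ],
  hand=0.24,
)

```text
clock: 32.5
tool_pos: [0.5837, -0.0824, 0.0763]
ee_rot: [2.381, 2.049, 0.0]
contact_force: [-0.0, -0.1, -0.2]
gripper_width: 0.0726
grasp_force: 0.0
```

Call:
send_rows(
  targets=[
    [[0, 0, -0.01, 0], [0, 0, -0.02, 0], [0, 0, -0.03, 0], [0, 0, -0.03, 0], [0, 0, -0.03, 0], [0, -0.03, -0.01, 0], [0, -0.03, 0, 0], [0, -0.04, 0, 0], [0, -0.04, 0, 0], [0, -0.02, 0, 0], [0, 0, 0, 0]],
  ],
)

```text
clock: 33.88
tool_pos: [0.4249, -0.0584, 0.2071]
ee_rot: [2.381, 2.048, 0.001]
contact_force: [-0.3, -0.2, -0.2]
gripper_width: 0.0722
grasp_force: 0.0
```

```bash
python3 d.py p xl .2; python3 - <<'E'
from m import *
p,d=snap('top','t6');p2,_=snap('scene','s6')
a=cv2.resize(p[125:195,235:385,::-1],(750,350),interpolation=cv2.INTER_CUBIC)
b=cv2.resize(p2[130:290,220:400,::-1],(281,250)); b=np.hstack([b,np.zeros((250,469,3),np.uint8)])
cv2.imwrite('pics/c6.png',cv2.convertScaleAbs(np.vstack([a,b]),alpha=1.5))
E
```

```text
at [ 0.4249 -0.0584  0.2071] yaw y -8.58 delta tool mm [ -0.  160.3   7.3] t 33.875 q6 -0.14
```

View pics/c6.png

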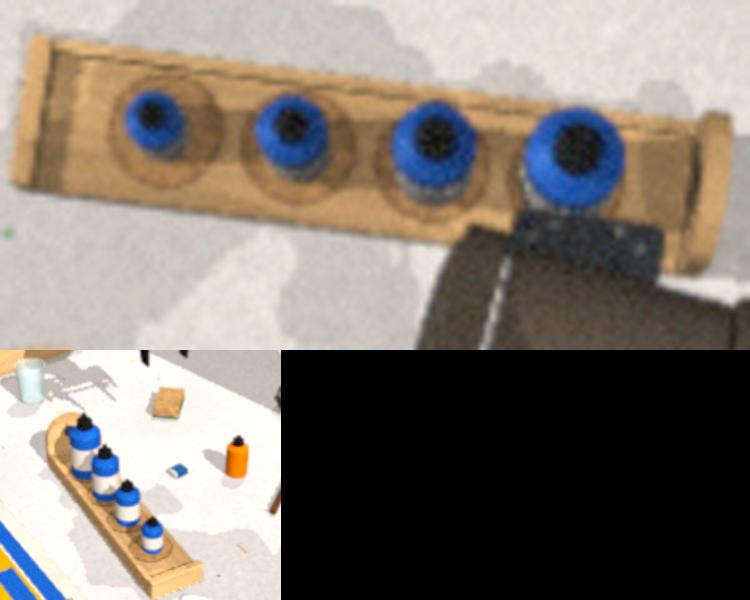

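All four stand upright in descending order from the high board. In the crop the caps are at (152,115), (291,126), (435,139) and (576,150). One numeric check of centring before I hand in.

```bash
python3 - <<'E'
from d import *
for k,(u,v),h in(('s',(152,115),.08),('m',(291,126),.1),('l',(435,139),.12),('xl',(576,150),.14)):
    print(k,((at_z('top',235+u/5-.4,125+v/5-.4,h)[:2]-P[k])*1000).round(1))
E
```

```text
s [-3.1  0.5]
m [-3.6 -0.4]
l [-4.9 -1.3]
xl [-4.5  2.2]
```

```bash
python3 - <<'E'
from d import *
def pr(n,X):
    c=r.camera_params(n);V=np.array(c['view']);Q=X@V[:3,:3].T+V[:3,3];Q=Q*[1,-1,-1]
    return cv2.projectPoints(Q,np.zeros(3),np.zeros(3),np.array(c['mtx']),np.array(c['distortion']))[0][:,0]
th=np.linspace(0,2*np.pi,60); F=5
def ov(n,x0,x1,y0,y1):
    p=cv2.imread(f"pics/{n[0]}6.png")[y0:y1,x0:x1]; p=cv2.convertScaleAbs(cv2.resize(p,None,fx=F,fy=F,interpolation=cv2.INTER_CUBIC),alpha=1.5)
    for k,rad in dict(s=.017,m=.0205,l=.024,xl=.028).items():
        for R,c in((.033,(0,255,0)),(rad,(0,0,255))):
            q=(pr(n,np.c_[P[k][0]+R*np.cos(th),P[k][1]+R*np.sin(th),0*th+.02])-[x0,y0]+.5)*F
            cv2.polylines(p,[q.astype(np.int32)],True,c,1)
    return p
a=ov('scene',250,350,175,280); b=ov('top',240,370,135,175)
b=cv2.resize(b,(500,154)); cv2.imwrite('pics/ov.png',cv2.resize(np.vstack([a[:,:500],b]),None,fx=.87,fy=.87))
E
```

View pics/ov.png

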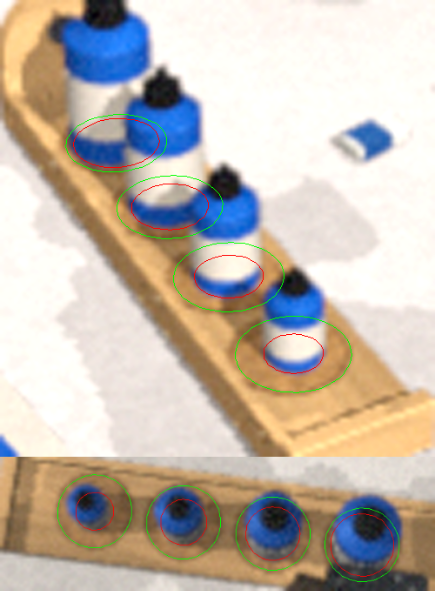

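The overlays fit. The drawn base circles (red) lie on the bottle bottoms and the pad circles (green) on the pads, to within about 2–3 mm in both views. Handing in.

```bash
python3 -c "
from cell import r
print(r.sign_off())"
```

```text
the job is handed in; nothing more can be done
None
```

The four blue bottles stand upright, one on each cork pad and within about 2–3 mm of centre in the overlay check, largest beside the high end board down to the smallest at the low end; I never touched the rinsing glass, and I handed the job in at about 34 s of the 106 s allowed.

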